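Rest the dust hood's sash on its slotted block

TASK

Leave the jeweller's dust hood open by a small airing gap: raise its clear front sash by the handle, stand the slotted wooden block upright on the hood's base, slot up, under the middle of the sash, and lower the sash gently by its handle until its bottom rail sits down in the slot and rests on the block. Do not press hard on the block. Leave the plain block and everything else on the bench, and inside the hood, where they are.

Things in the scene. Friction and masses are not known exactly. Their poses are not given: they have to be found in the camera images.
- sash (a joint): height of the sash in m: 0 = fully down (bottom edge on the hood's base), grows upwards, 0.17 = top stop. It stays where it is left (stiff slide, about 9 N of friction; sash about 0.5 kg).
- lower_edge (a point): middle of the bottom edge of the sash: a clear pane in an aluminium frame, 312 wide (y) x 12 thick (x) x 185 high; its bottom rail is 18 high and 12 thick. Axes: x points into the hood (away from the user), y along the sash, z up.
- handle (a point): grip centre of the sash's handle, a steel D-pull: upright square bar 14 x 14, 70 high, its centre 46 in front of the pane's middle plane, 90 above the sash's bottom edge and 85 to the +y side of the sash's middle, joined to the pane by a 14 thick arm at each end (42 of free height between). The pane goes on above it: come tilted, leaning away from the pane.
- hood: fixed bench dust hood: grey flat-topped base 270 (x) x 400 (y) x 40 high, on it a clear box 350 wide and 195 high behind the sash, two aluminium guide posts 370 high at the ends of the sash and a head rail across them. Opening 318 wide between the posts. Origin: centre of the underside of the base; front faces its -x. The base reaches 45 in front of the sash plane.
- sill (a point): point on top of the hood's base (40 above the table) right below the middle of the sash's bottom edge; axes as the hood.
- slot_block: loose wooden block, 50 (x) x 40 (y) x 70 high, about 100 g, standing upright; a slot 24 wide (x) and 12 deep runs across its top along y, so the slot floor is 58 above its underside. Origin: centre of its underside; z points up to the slot. With it in place the sash rests at joint value 0.058.
- plain_block: loose wooden block of the same size, 50 x 40 x 70, without a slot; leave it. Origin: centre of its underside.
- ring_cone: small steel ring cone, foot 48 across, 75 high, standing inside the hood behind the sash; leave it. Origin: centre of its underside.
- setting_stick: setting stick lying on the bench in front of the hood: turned wooden handle with a pale dome 42 across, about 102 long; leave it. Origin: under the joint of handle and dome, on the table.
- graver: wooden-handled graver, 140 long, lying on the bench; leave it.
- hammer: small hammer, 200 long, lying on the bench; leave it.
- bench_pin: flat wooden bench pin with a V cut, 140 x 60 x 16, lying on the bench; leave it.
- tin: round steel tin, 52 across, 50 high, standing on the bench; leave it.

How it is judged (in metres and radians):
On the way, in this order (a step that is already met when the one before it is completed fails the run):
1. the sash has been raised clear of the block's height (value of joint sash above 0.075 m), for 0.2 s.
2. the slotted block stands upright and released on the hood's base under the middle of the raised sash (angle between slot_block's own z axis and vertical below 0.06 rad and z of slot_block in the frame of sill between -0.004 and 0.004 m and x of slot_block in the frame of sill between -0.009 and 0.009 m and y of slot_block in the frame of sill between -0.05 and 0.05 m and value of joint sash above 0.071 m and contact force between the fingers and slot_block below 0.1 N and linear speed of slot_block below 0.02 m/s), for 0.2 s.
At the end, for the whole second after the job is handed in: the slotted block stands upright (within 0.06 rad) on the hood's base, under the sash's middle (50 mm along the sash, 9 mm across it); the sash's bottom rail sits in the slot (joint 0.058 within 4 mm) and rests on the block with more than 0.5 N; sash and block at rest (angle between slot_block's own z axis and vertical below 0.06 rad and z of slot_block in the frame of sill between -0.004 and 0.004 m and x of slot_block in the frame of sill between -0.009 and 0.009 m and y of slot_block in the frame of sill between -0.05 and 0.05 m and value of joint sash between 0.054 and 0.062 m and contact force between sash and slot_block above 0.5 N and velocity of joint sash between -0.01 and 0.01 m/s and linear speed of slot_block below 0.01 m/s); the robot touches nothing.
It fails at once if the sash is pressed on the block with more than 40 N (contact force between sash and slot_block above 40 N).
It fails at once if the plain block or anything else on the bench or in the hood is moved by more than 30 mm (distance of any of plain_block, ring_cone, setting_stick, graver, hammer, bench_pin, tin from where it was at the start of the episode above 0.03 m).
It also fails if it takes over 69 s, if anything falls off the work surface, if the arm or the gripper's body presses on something with over 40 N, if the wrist force passes 120 N, or if a joint passes its speed limit or range.

ROBOT

A 6-joint arm with a two-finger parallel gripper is mounted at the origin on the work surface. World frame = base frame: x ahead of the robot, y to its left, z up, the work surface at z = 0. Lengths are in mm, angles in rad, forces in N, time in s.
With the tool pointing down it reaches from about 350 to 875 mm from the base axis. Payload 4.2 kg.
Tool frame: the origin (TCP) lies on the mounting face of the last link; the fingertips stand 173 mm ahead of it and the grasp point (between the pads) lies 155 mm ahead of it; z points along the fingers, y is the line along which they close (so a half turn about z gives the same grasp; the last joint's range is limited). The gripper opens to 85 mm and grips with 20 to 120 N. Pads are 22 mm wide; open, the fingers measure 114 mm over their backs; the gripper's body (76 mm by 85 mm) begins 54 mm behind the grasp point. The pads swing forward as they close: fully open they stand 13 mm farther back than shut.
Start: joints at [-0.903, 0.385, 0.008, 0, -1.194, -0.259], TCP at [248.456, -573.472, 404.712] pointing down, gripper open.
Joint ranges: [-3.14, 3.14], [-1.21, 2.06], [-1.07, 1.41], [-3.16, 2.05], [-2.99, -0.16], [-3.1, 3.1]. Speed limits (rad/s): [2.79, 2.79, 3.14, 3.14, 3.14, 3.14].

INTERFACE

Orientations are given as a unit quaternion [x, y, z, w].
In Python, from bench import arm gives the robot as it stands. The module is installed in compiled form; this text tells all that it offers.
- The arm moves only by the tool move_arm, never from a script. Its arguments are lists of equal length, an entry for each row: "fingers": the finger opening in mm, from 0 to 85.4; "travel": the shift along the tool's x, y, z in mm, a list of three; "dr": the turn, a rotation vector about the tool's x, y, z in rad, a list of three. A call has 1 to 10 rows; each row is the pose to reach, as a shift and turn from the pose commanded when the call began, along the tool's axes at that moment; what a row does not reach only later rows make up. A row lasts 1/10 s, in which the tool goes at most 50 mm and 8.59 degrees, less where a joint would pass 70% of its speed; a pose out of reach is approached as far as the arm can. A call with a gripper value outside its range is refused whole. The fingers move at their own pace and stop on an object; the grip force is fixed at half the most. Time passes only in rows, so rows that repeat a pose let the fingers close. It gives the time, the measured TCP pose, the force, the opening and the grip force at its end, in the units of the state.
- arm.read_state(): the state, without advancing time (a new reading comes with each control period).
- arm.get_image(name): name is "scene" or "top"; returns the picture (420x560x3 uint8, red, green, blue); there is no depth.
- arm.camera_model(name): a dict with "intrinsics" (3x3 intrinsics, pixels), "k1" (the pictures are not rectified: a ray, as slopes to the right and down, at radius r is drawn at 1 + k1 r^2 times it, then the intrinsics apply), "pose" (4x4, takes a point from camera to world coordinates). Camera axes: x right, y up, looking along -z (the intrinsics and any distortion apply to the point x, -y, -z); pixel columns grow to the right and rows downward; lengths in mm; the calibration is good to about 2 mm. A picture is of the moment at which its call begins. camera_model takes no time and is no camera call.
- arm.job_done(): hands the job in; it is judged then, once.
The state is a dict: "clock": time; "joints": joint angles; "joint_vel": joint speeds; "joint_efforts": joint torques, N m; "position": TCP position; "ee_rot": TCP orientation; "contact_force": force on the tool from outside, world axes, zero at the start; "wrist_torque": the same for the moment, N m; "gripper_width": finger opening in mm; "grasp_force": force on a finger pad.
Only numpy, scipy, OpenCV 4.12 (cv2) and the standard library are available. Lean on these libraries where they do the work, as an engineer would, in place of code of your own. Each camera call takes 0.05 s, during which the arm holds its last target. There are 200 camera calls.

## Working session

There is one attempt and no reset: what is moved stays moved. The work goes in short steps, Python scripts to look and compute and a tool call to move; the robot and the scene stay as the last step left them, time stands still between calls to the robot, and variables do not carry over. Pictures are saved under pics/ and viewed, at most 10 in all, crops included, and the job is handed in when it is done.

Besides the shell and the picture viewer there is one more tool, called after "Emit:" as a command line: name --argument value ..., lists and objects as JSON in quotes. move_arm: Moves the arm, as the interface text tells. Its arguments: {"type":"object","properties":{"fingers":{"type":"array","items":{"type":"number"}},"travel":{"type":"array","items":{"type":"array","items":{"type":"number"}}},"dr":{"type":"array","items":{"type":"array","items":{"type":"number"}}}},"required":["fingers","travel","dr"]}

```bash
mkdir -p pics; ls
python3 - <<'E'
from bench import arm
import cv2,numpy as np
for n in("scene","top"):
    im=arm.get_image(n); cv2.imwrite(f"pics/{n}0.png",cv2.resize(im[:,:,::-1],(800,600),interpolation=cv2.INTER_CUBIC)); np.save(n+"0.npy",im)
    m=arm.camera_model(n); print(n,m)
print(arm.read_state())
E
```

```text
pics
scene {'intrinsics': array([[459.8021904 ,   0.        , 282.83613572],
       [  0.        , 459.8021904 , 209.88802602],
       [  0.        ,   0.        ,   1.        ]]), 'k1': 0.016669417689849735, 'pose': array([[-5.65914978e-01,  7.83143031e-01, -2.57734809e-01,
         2.39038237e+02],
       [-8.24406938e-01, -5.41180589e-01,  1.65761184e-01,
         2.02697100e+02],
       [-9.66635987e-03,  3.06285101e-01,  9.51890749e-01,
         1.36082059e+03],
       [ 0.00000000e+00,  0.00000000e+00,  0.00000000e+00,
         1.00000000e+00]])}
top {'intrinsics': array([[382.40935953,   0.        , 275.54880994],
       [  0.        , 382.40935953, 207.6519954 ],
       [  0.        ,   0.        ,   1.        ]]), 'k1': -0.05773299443354933, 'pose': array([[ 1.96817516e-02,  9.93087560e-01, -1.15713988e-01,
         4.29233890e+02],
       [-9.99778051e-01,  2.04188853e-02,  5.18829002e-03,
        -2.91320327e+01],
       [ 7.51517693e-03,  1.15586191e-01,  9.93269024e-01,
         1.36591668e+03],
       [ 0.00000000e+00,  0.00000000e+00,  0.00000000e+00,
         1.00000000e+00]])}
{'clock': 0.1, 'joints': array([-9.03417106e-01,  3.85470632e-01,  6.70417742e-03, -4.25079022e-04,
       -1.19404835e+00, -2.58606277e-01]), 'joint_vel': array([-0.00155634, -0.00119858,  0.00401175,  0.00210253,  0.00014385,
        0.00040319]), 'joint_efforts': array([-4.16022585e-04, -3.93319702e+01,  1.88929582e+01,  4.19797003e+00,
       -2.62208938e-03,  5.92438738e-06]), 'position': array([ 248.37456917, -573.30551938,  403.71473854]), 'ee_rot': array([-2.02889572e-01,  9.79201085e-01,  9.91217202e-04, -2.73997375e-04]), 'contact_force': array([0.18128666, 0.55646944, 0.32859848]), 'wrist_torque': array([ 0.0238883 , -0.00930354, -0.01551938]), 'grasp_force': 0.0, 'gripper_width': 85.32936674231158}
```

View pics/scene0.png

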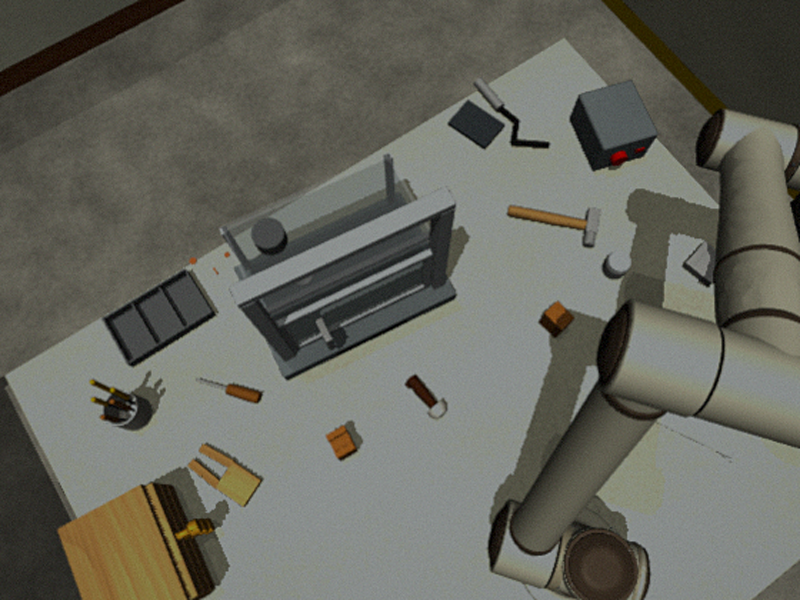

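View pics/top0.png

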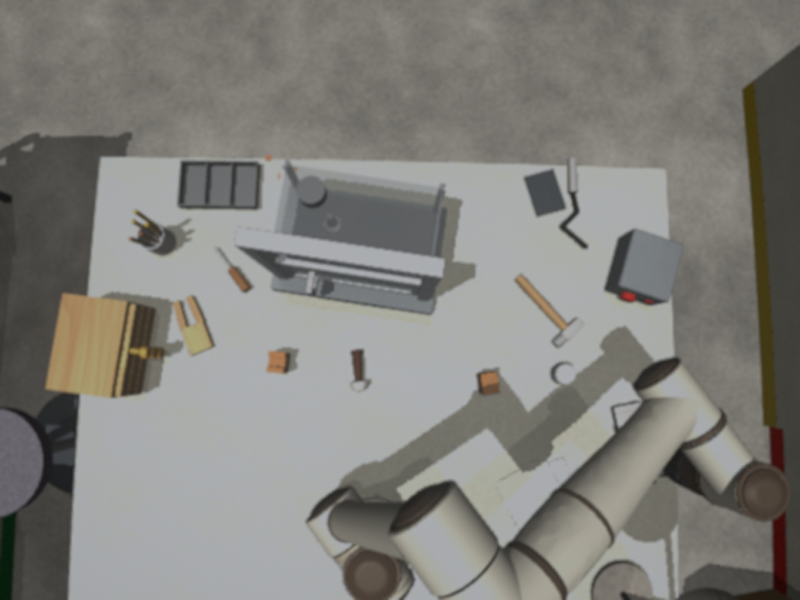

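The scene view (800x600) shows the hood at about (340,280) with the handle near (325,330). The orange blocks are at (342,441) and (556,319). The top view has the same blocks at (278,361) and (488,382), and the handle near (313,283). Next I'll zoom in to see which block has the slot and to get the pixel positions.

```bash
cat > h.py <<'E'
import numpy as np,cv2
from bench import arm
def ray(n,p):
    m=arm.camera_model(n);K=m["intrinsics"];k=m["k1"];P=m["pose"]
    d=np.array([(p[0]-K[0,2])/K[0,0],(p[1]-K[1,2])/K[1,1]]);s=d.copy()
    for _ in range(10): s=d/(1+k*(s@s))
    v=P[:3,:3]@np.array([s[0],-s[1],-1]);return P[:3,3],v/np.linalg.norm(v)
def onz(n,p,z):
    o,v=ray(n,p);return o+v*(z-o[2])/v[2]
def proj(n,X):
    m=arm.camera_model(n);K=m["intrinsics"];P=m["pose"]
    c=P[:3,:3].T@(np.array(X)-P[:3,3]);s=np.array([c[0],-c[1]])/-c[2];s=s*(1+m["k1"]*(s@s));return K[:2,:2]@s+K[:2,2]
def tri(a,b):
    A=np.zeros((3,3));y=np.zeros(3)
    for n,p in(("scene",a),("top",b)):
        o,v=ray(n,p);M=np.eye(3)-np.outer(v,v);A+=M;y+=M@o
    X=np.linalg.solve(A,y);return X
def crop(im,x0,y0,w,h,s):
    return cv2.resize(im[y0:y0+h,x0:x0+w,::-1],None,fx=s,fy=s,interpolation=cv2.INTER_CUBIC)
E
python3 - <<'E'
from h import *
s=np.load("scene0.npy");t=np.load("top0.npy")
a=np.hstack([crop(s,220,285,40,40,10),crop(s,370,200,40,40,10)])
b=np.hstack([crop(t,175,232,40,20,10),crop(t,322,254,40,20,10)])
cv2.imwrite("pics/blk.png",np.clip(np.vstack([a,b])*1.6,0,255).astype(np.uint8))
a=crop(s,155,125,170,145,4);b=crop(t,160,105,160,120,5)
cv2.imwrite("pics/hs.png",np.clip(a*1.6,0,255).astype(np.uint8));cv2.imwrite("pics/ht.png",np.clip(b*1.6,0,255).astype(np.uint8))
E
```

```text
(no output)
```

View pics/blk.png

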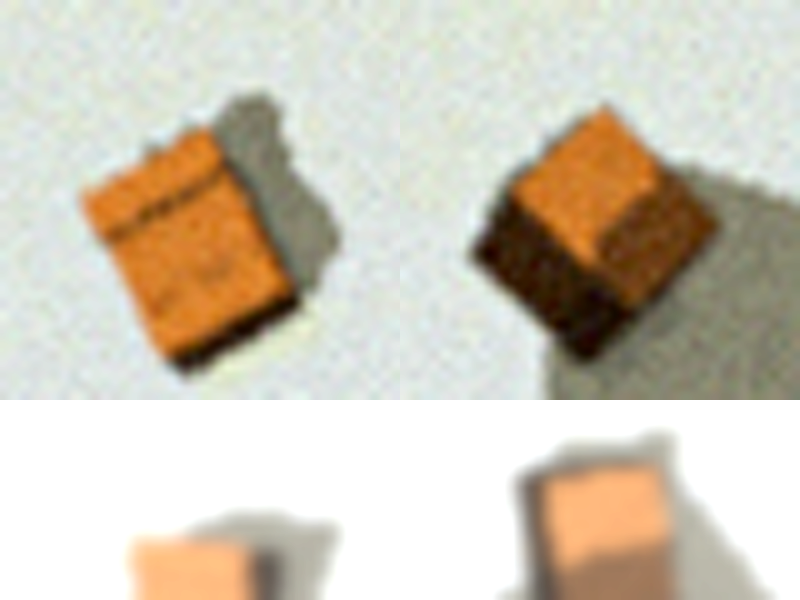

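View pics/hs.png

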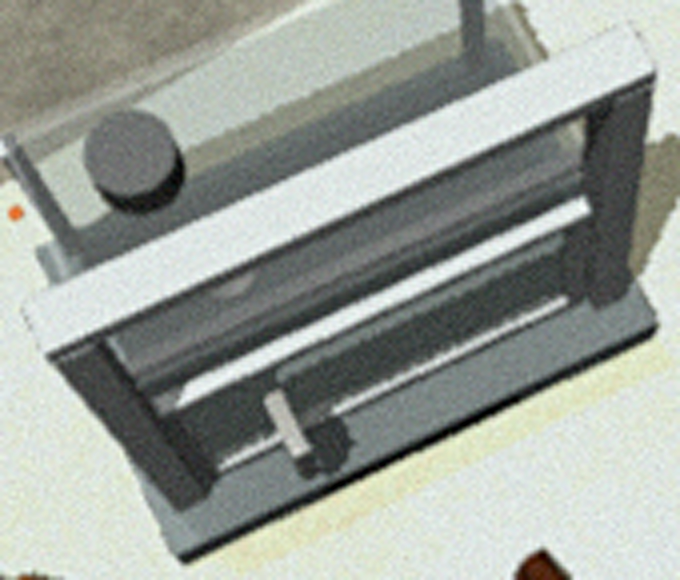

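View pics/ht.png

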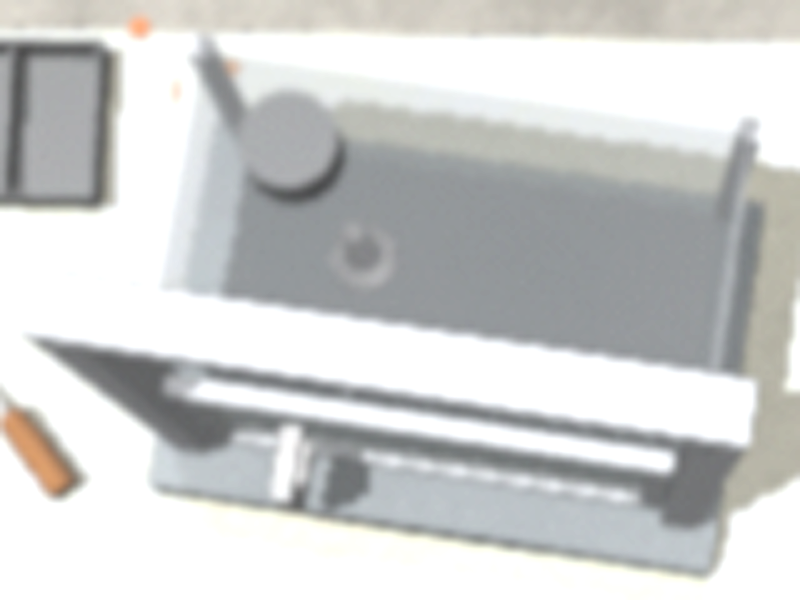

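The left block has the slot: slot lines are visible in its crop. The handle's top strip runs from (275,395) to (300,455) in the scene crop and from (290,430) to (285,500) in the top crop. The base's front corners are at (180,555) and (655,325) in the scene crop, and at (155,485) and (712,570) in the top crop.

Run:
```python
from h import *
np.set_printoptions(precision=1,suppress=True)
S=lambda x,y,x0,y0,s:((x+.5)/s-.5+x0,(y+.5)/s-.5+y0)
hs=lambda x,y:S(x,y,155,125,4); ht=lambda x,y:S(x,y,160,105,5)
L1,R1=onz("scene",hs(183,553),40),onz("scene",hs(655,325),40)
L2,R2=onz("top",ht(152,487),40),onz("top",ht(710,572),40)
for L,R in((L1,R1),(L2,R2)): print("base front",L,R,np.linalg.norm(L-R),np.degrees(np.arctan2(*(L-R)[[1,0]])))
# handle strip
print("handle tri back/front",tri(hs(272,394),ht(292,428)),tri(hs(300,457),ht(284,500)))
for z in(165,):
  print(onz("scene",hs(272,394),z),onz("scene",hs(297,455),z),onz("top",ht(292,428),z),onz("top",ht(284,498),z))
# sash top
print("sash top",onz("scene",hs(180,397),225),onz("scene",hs(588,207),225),onz("top",ht(190,385),225),onz("top",ht(675,463),225))
# blocks
for n in("scene","top"):
  im=np.load(n+"0.npy");hsv=cv2.cvtColor(im,cv2.COLOR_RGB2HSV)
  c=(203,253,15) if 0 else None
  x0,y0=(225,290) if n=="scene" else (180,238)
  m=((hsv[...,0]<20)&(hsv[...,1]>100)&(hsv[...,2]>70)).astype(np.uint8)
  q=np.zeros_like(m);q[y0:y0+40,x0:x0+30]=m[y0:y0+40,x0:x0+30]
  cs,_=cv2.findContours(q,cv2.RETR_EXTERNAL,cv2.CHAIN_APPROX_NONE);c=max(cs,key=cv2.contourArea)
  r=cv2.minAreaRect(c);P=np.array([onz(n,p,70) for p in cv2.boxPoints(r)]);print(n,r);print(P,P.mean(0))
b=lambda x,y:S(x,y,220,285,10)
for p in((80,195),(210,125),(300,298),(170,355),(108,240),(232,165),(155,300),(235,262)): print(p,onz("scene",b(*p),70))
t=np.load("top0.npy")
cv2.imwrite("pics/b2.png",np.clip(np.hstack([crop(t,175,235,40,40,10),crop(np.load("scene0.npy"),220,285,40,40,10)])*1.3,0,255).astype(np.uint8))
```

```text
base front [599.6 262.1  40. ] [ 546.1 -122.9   40. ] 388.6907599745025 82.09306492646047
base front [597.5 263.8  40. ] [ 545.8 -127.5   40. ] 394.7140282947294 82.47888802606894
handle tri back/front [621.9 149.2 168.9] [578.7 155.8 150.4]
[624.5 150.  165. ] [578.9 158.9 165. ] [621.2 148.6 165. ] [576.3 152.  165. ]
sash top [637.1 202.5 225. ] [595.3 -89.1 225. ] [636.8 202.7 225. ] [595.  -91.9 225. ]
scene ((238.10003662109375, 308.70001220703125), (19.230182647705078, 14.758047103881836), 63.43495178222656)
[[451.9 258.6  70. ]
 [446.3 218.7  70. ]
 [393.6 224.5  70. ]
 [399.3 264.   70. ]] [422.8 241.4  70. ]
top ((194.04270935058594, 253.1158447265625), (11.374448776245117, 13.251785278320312), 6.340191841125488)
[[399.8 256.6  70. ]
 [444.1 253.5  70. ]
 [440.8 215.   70. ]
 [396.5 218.2  70. ]] [420.3 235.8  70. ]
(80, 195) [449.8 258.7  70. ]
(210, 125) [445.5 218.7  70. ]
(300, 298) [391.9 223.8  70. ]
(170, 355) [399.4 261.5  70. ]
(108, 240) [435.1 258.9  70. ]
(232, 165) [432.8 219.6  70. ]
(155, 300) [414.1 256.9  70. ]
(235, 262) [410.2 233.3  70. ]
```

View pics/b2.png

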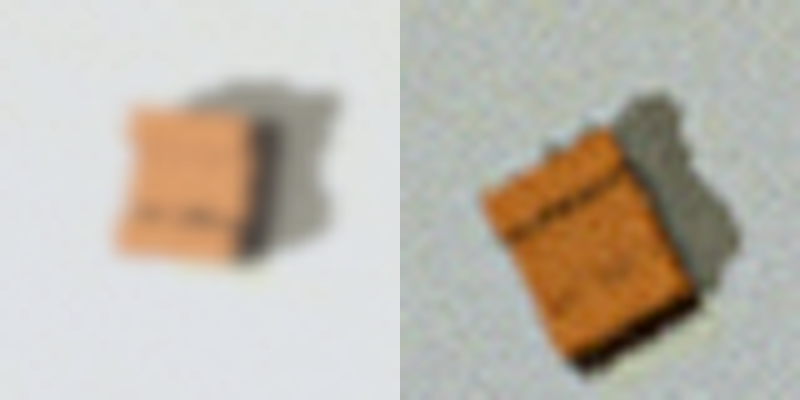

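In this crop the slotted block's slot runs nearly parallel to the sash. The block is at about (422,239) with yaw about -5°, and the hood's yaw is about -8°. Next I'll get a sub-pixel fit of the sash and block, plus the planned motion to the handle.

```bash
cat >> h.py <<'E'
from scipy.spatial.transform import Rotation as R
def goal(G,tilt,yaw):
    y,t=np.radians(yaw),np.radians(tilt)
    hx=np.array([np.cos(y),np.sin(y),0]);hy=np.array([-np.sin(y),np.cos(y),0])
    z=np.sin(t)*hx-np.cos(t)*np.array([0,0,1.]);return np.array(G,float)-155*z,R.from_matrix(np.c_[np.cross(hy,z),hy,z])
def plan(*gs):
    s=arm.read_state();p=s["position"];q=R.from_quat(s["ee_rot"])
    print("t",s["clock"],"grasp",(p+155*q.as_matrix()[:,2]).round(1),"F",s["contact_force"].round(1),"w",round(s["gripper_width"],1),"gf",round(s["grasp_force"],1))
    for g in gs:
        P,Q=goal(*g);print(g,"travel",q.inv().apply(P-p).round(1),"dr",(q.inv()*Q).as_rotvec().round(3),"TCP",P.round())
E
python3 - <<'E'
from h import *
np.set_printoptions(precision=1,suppress=True)
# sash-top strip: sub-pixel centre along world lines parallel to hood x at z=225
y=np.radians(-8);hx=np.array([np.cos(y),np.sin(y),0]);hy=np.array([-np.sin(y),np.cos(y),0])
C=np.array([616.8,60,225])
for n in("scene","top"):
    g=cv2.cvtColor(np.load(n+"0.npy"),cv2.COLOR_RGB2GRAY).astype(np.float32)
    u=np.arange(-18,18.5,.5);o=[]
    for v in np.arange(-130,131,20):
        pts=np.array([proj(n,C+a*hx+v*hy) for a in u],np.float32)
        pr=cv2.remap(g,pts[:,0].reshape(1,-1),pts[:,1].reshape(1,-1),cv2.INTER_LINEAR)[0]
        w=np.clip(pr-(pr.min()+pr.max())/2,0,None);o.append((w*u).sum()/w.sum())
    print(n,np.array(o),"median",np.median(o))
plan(([583.5-50,152+7,130+60],40,-8),([583.5,152,130],40,-8))
E
```

```text
scene [1.9 2.  1.5 1.6 1.6 1.7 1.5 1.4 1.4 1.3 1.3 0.8 1.2 1.1] median 1.4553764537350729
top [1.1 0.7 1.1 0.9 1.  0.7 0.8 0.6 0.4 0.8 0.3 0.6 0.4 0.8] median 0.7636207748260466
t 0.1 grasp [ 248.2 -573.   248.7] F [0.2 0.6 0.3] w 85.3 gf 0.0
([533.5, 159, 190], 40, -8) travel [-467.6  610.5   96.2] dr [ 0.2 -0.7  0.5] TCP [435. 173. 309.]
([583.5, 152, 130], 40, -8) travel [-510.7  584.   156.1] dr [ 0.2 -0.7  0.5] TCP [485. 166. 249.]
```

Run:
```python
from h import *
plan(([560,-200,260],40,-20),([533.5,159,190],40,-8))
```

```text
t 0.1 grasp [ 248.2 -573.   248.7] F [0.2 0.6 0.3] w 85.3 gf 0.0
([560, -200, 260], 40, -20) travel [-361.9  287.2   25.5] dr [ 0.266 -0.665  0.725] TCP [ 466. -166.  379.]
([533.5, 159, 190], 40, -8) travel [-467.6  610.5   96.2] dr [ 0.193 -0.681  0.525] TCP [435. 173. 309.]
```

Emit:
move_arm --fingers '[85,85,85,85,85,85,85,85,85,85]' --travel '[[-36,29,0],[-72,58,0],[-108,86,0],[-144,115,0],[-180,144,5],[-216,172,10],[-252,200,15],[-288,230,20],[-325,258,25],[-362,287,25]]' --dr '[[0.027,-0.066,0.073],[0.053,-0.133,0.145],[0.08,-0.2,0.218],[0.106,-0.266,0.29],[0.133,-0.333,0.363],[0.16,-0.4,0.435],[0.186,-0.466,0.508],[0.213,-0.532,0.58],[0.24,-0.6,0.65],[0.266,-0.665,0.725]]'

```text
clock: 1.1
position: [428.1, -248.0, 390.9]
ee_rot: [0.124, 0.946, -0.072, 0.29]
contact_force: [-1.1, -0.7, 0.1]
gripper_width: 85.1
grasp_force: 0.0
```

Run:
```python
from h import *
plan(([533.5,159,190],40,-8))
```

```text
t 1.1 grasp [ 510.3 -280.3  263.5] F [-1.1 -0.7  0.1] w 85.1 gf 0.0
([533.5, 159, 190], 40, -8) travel [122.4 410.7 -16.6] dr [-0.137 -0.099 -0.073] TCP [435. 173. 309.]
```

Emit:
move_arm --fingers '[85,85,85,85,85,85,85,85,85,85]' --travel '[[12,41,-2],[24,82,-3],[36,123,-5],[49,164,-7],[61,205,-8],[73,246,-10],[86,287,-12],[98,329,-13],[110,370,-15],[122,411,-17]]' --dr '[[-0.014,-0.01,-0.007],[-0.028,-0.02,-0.015],[-0.041,-0.03,-0.022],[-0.055,-0.04,-0.029],[-0.068,-0.05,-0.037],[-0.082,-0.06,-0.044],[-0.096,-0.07,-0.051],[-0.11,-0.08,-0.058],[-0.124,-0.09,-0.066],[-0.137,-0.099,-0.073]]'

```text
clock: 2.1
position: [455.6, 22.1, 396.9]
ee_rot: [0.051, 0.946, -0.003, 0.321]
contact_force: [0.0, -0.8, -0.7]
gripper_width: 85.1
grasp_force: 0.0
```

Run:
```python
from h import *
plan(([533.5,159,190],40,-8),([585,152,130],40,-8))
```

```text
t 2.1 grasp [549.7  16.1 273.9] F [ 0.  -0.8 -0.7] w 85.1 gf 0.0
([533.5, 159, 190], 40, -8) travel [ 84.1 145.6  51.5] dr [ 0.046 -0.045  0.016] TCP [435. 173. 309.]
([585, 152, 130], 40, -8) travel [ 79.3 142.1 130.6] dr [ 0.046 -0.045  0.016] TCP [486. 166. 249.]
```

Emit:
move_arm --fingers '[60,60,60,60,60,60,60,60,60,60]' --travel '[[12,21,7],[24,42,14],[36,63,22],[48,84,29],[60,105,36],[72,126,44],[84,146,51],[84,146,51],[84,146,51],[84,146,51]]' --dr '[[0.007,-0.006,0.002],[0.013,-0.013,0.005],[0.02,-0.02,0.007],[0.026,-0.026,0.009],[0.033,-0.032,0.011],[0.04,-0.039,0.014],[0.046,-0.045,0.016],[0.046,-0.045,0.016],[0.046,-0.045,0.016],[0.046,-0.045,0.016]]'

```text
clock: 3.1
position: [474.0, 32.3, 396.2]
ee_rot: [0.049, 0.946, 0.002, 0.32]
contact_force: [-0.8, -0.8, -0.3]
gripper_width: 60.1
grasp_force: 0.0
```

Run:
```python
from h import *
plan(([533.5,159,190],40,-8),([585,152,130],40,-8))
```

```text
t 3.1 grasp [568.  28. 273.] F [-0.8 -0.8 -0.3] w 60.1 gf 0.0
([533.5, 159, 190], 40, -8) travel [ 97.1 133.3  41.9] dr [ 0.057 -0.048  0.016] TCP [435. 173. 309.]
([585, 152, 130], 40, -8) travel [ 92.1 128.9 121. ] dr [ 0.057 -0.048  0.016] TCP [486. 166. 249.]
```

Run:
```python
from h import *
s=arm.read_state();print(s["joints"].round(3),s["joint_vel"].round(3),s["joint_efforts"].round(1))
```

```text
[ 0.209  0.022 -0.864  1.268 -0.16  -3.096] [-0.006  0.005  0.005  0.007  0.001  0.   ] [ -0.  -18.6  17.4   1.    0.1   0. ]
```

```bash
cat > kin.py <<'E'
from h import *
np.set_printoptions(precision=3,suppress=True)
J0=np.array([-0.903417,0.38547,0.006704,-0.000425,-1.194048,-0.258606])
import itertools
def rots(q,s,T):
    ax="zyyxyx";M=R.identity();o=[]
    for a,qi,si in zip(ax,q,s):
        M=M*R.from_euler(a,si*qi);o.append(M)
    return o,M*T
if __name__=="__main__":
    Q0=R.from_quat([-2.02889572e-01,9.79201085e-01,9.91217202e-04,-2.73997375e-04]);st=arm.read_state();q1=st["joints"];Q1=R.from_quat(st["ee_rot"])
    for s in itertools.product([1,-1],repeat=5):
        s=(1,)+s
        T=rots(J0,s,R.identity())[1].inv()*Q0
        e=(rots(q1,s,T)[1].inv()*Q1).magnitude()
        if e<.05: print(s,e); print(T.as_matrix())
E
python3 kin.py
```

```text
(1, 1, -1, -1, -1, -1) 9.028683073230696e-07
[[-0. -0.  1.]
 [-1.  0. -0.]
 [-0. -1. -0.]]
```

```bash
cat > log.py <<'E'
import json
from h import *
s=arm.read_state();open("log.jsonl","a").write(json.dumps([list(s["joints"]),list(s["position"])])+"\n")
E
python3 log.py
```

```text
(no output)
```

Emit:
move_arm --fingers '[60,60,60,60,60]' --travel '[[5,0,0],[10,0,0],[20,0,0],[30,0,0],[30,0,0]]' --dr '[[0,0.12,0],[0,0.24,0],[0,0.36,0],[0,0.4,0],[0,0.4,0]]'

```text
clock: 3.6
position: [448.4, 35.6, 376.7]
ee_rot: [0.046, 0.991, 0.011, 0.126]
contact_force: [1.1, -2.7, 1.0]
gripper_width: 59.9
grasp_force: 0.0
```

```bash
python3 log.py; python3 -c "
from h import *
print(arm.read_state()['joints'].round(3))"
```

```text
[ 0.469  0.056 -0.572  0.158 -0.717 -2.241]
```

Emit:
move_arm --fingers '[60,60,60,60,60]' --travel '[[0,20,0],[0,40,0],[0,60,20],[0,80,40],[0,80,40]]' --dr '[[0,0.1,0],[0,0.1,0],[0,0.1,0],[0,0.1,0],[0,0.1,0]]'

```text
clock: 4.1
position: [468.4, 116.2, 339.7]
ee_rot: [0.046, 0.996, 0.012, 0.079]
contact_force: [-0.7, -0.1, 0.7]
gripper_width: 60.2
grasp_force: 0.0
```

```bash
python3 log.py
python3 - <<'E'
from kin import *
import json
from scipy.optimize import least_squares
print(arm.read_state()['joints'].round(3))
D=[([*J0],[248.37456917,-573.30551938,403.71473854])]+[json.loads(l) for l in open("log.jsonl")]
s=(1,1,-1,-1,-1,-1)
def fk(q,k):
    o,_=rots(q,s,R.identity());sx,h,a,b,e,y,L,l=k
    return o[0].apply([sx,0,h])+o[1].apply([0,0,a])+o[2].apply([0,0,e])+o[3].apply([b,y,0])+o[4].apply([L,l,0])
f=lambda k:np.concatenate([fk(q,k)-p for q,p in D]+[0.003*(np.array(k)-[0,300,400,400,0,0,90,0])])
r=least_squares(f,[0,300,400,400,0,0,90,0]);print(r.x,np.abs(r.fun[:-8]).max(),np.linalg.svd(r.jac[:-8])[1])
E
```

```text
[ 0.599  0.175 -0.515  0.112 -0.745 -2.341]
[  0.061 160.913 564.717 421.854  -0.126 -79.9   124.303 -79.9  ] 0.018129865261641953 [3.966 3.119 2.477 0.541 0.303 0.127 0.064 0.   ]
```

```bash
cat > ik.py <<'E'
from kin import *
from scipy.optimize import least_squares
S=(1,1,-1,-1,-1,-1);K=[0.061,160.913,564.717,421.854,-0.126,-79.9,124.303,-79.9]
T=R.from_matrix([[0,0,1],[-1,0,0],[0,-1,0]])
LO=np.array([-3.14,-1.21,-1.07,-3.16,-2.99,-3.1]);HI=np.array([3.14,2.06,1.41,2.05,-.16,3.1])
def fk(q):
    o,M=rots(q,S,T);sx,h,a,b,e,y,L,l=K
    return o[0].apply([sx,0,h])+o[1].apply([0,0,a])+o[2].apply([0,0,e])+o[3].apply([b,y,0])+o[4].apply([L,l,0]),M
def ik(P,Q,q0,lo=LO,hi=HI):
    def f(q):
        p,M=fk(q);return np.r_[(p-P)/100,(M.inv()*Q).as_rotvec()]
    r=least_squares(f,np.clip(q0,lo+.01,hi-.01),bounds=(lo,hi));return r.x,np.abs(r.fun).max()
E
python3 - <<'E'
from ik import *
z180=R.from_euler("z",np.pi)
for name,G,yaw in(("handle0",[585,152,130],-8),("handle140",[585,152,270],-8),("block",[419,239,40],-5),("place",[612,65,82],-8)):
  for tilt in(0,10,20,30,40):
    for fl in(0,1):
      P,Q=goal(G,tilt,yaw);Q=Q*z180 if fl else Q
      sol=[]
      for j4 in(-3,-1.5,0,1.5):
        for j6 in(-2,1.5):
          for j5 in(-.3,-1):
            x,e=ik(P,Q,[np.arctan2(G[1],G[0])+.3,.4,-.5,j4,j5,j6])
            if e<1e-3 and not any(np.abs(x-y).max()<.02 for y in sol): sol.append(x)
      for x in sol: print(name,tilt,fl,x)
E
```

```text
handle0 0 0 [ 0.522  0.457 -0.201 -0.    -0.912 -2.232]
handle0 0 1 [ 0.522  0.457 -0.201 -0.    -0.912  0.909]
handle0 10 0 [ 0.572  0.396 -0.387  0.185 -0.663 -2.421]
handle0 10 1 [ 0.572  0.396 -0.387  0.185 -0.663  0.72 ]
handle0 20 0 [ 0.575  0.343 -0.647  0.642 -0.383 -2.861]
handle0 20 1 [ 0.575  0.343 -0.647  0.642 -0.383  0.28 ]
handle0 30 0 [ 0.234  0.307 -0.851  1.976 -0.2    2.401]
handle0 30 1 [ 0.234  0.307 -0.851  1.976 -0.2   -0.741]
handle140 0 0 [ 0.522  0.337 -0.013  0.    -1.221 -2.232]
handle140 0 1 [ 0.522  0.337 -0.013  0.    -1.221  0.909]
handle140 10 0 [ 0.574  0.263 -0.18   0.136 -1.    -2.351]
handle140 10 1 [ 0.574  0.263 -0.18   0.136 -1.     0.791]
handle140 20 0 [ 0.62   0.198 -0.372  0.344 -0.773 -2.55 ]
handle140 20 1 [ 0.62   0.198 -0.372  0.344 -0.773  0.591]
handle140 30 0 [ 0.62   0.144 -0.599  0.72  -0.549 -2.902]
handle140 30 1 [ 0.62   0.144 -0.599  0.72  -0.549  0.24 ]
handle140 40 0 [ 0.453  0.108 -0.808  1.452 -0.37   2.793]
handle140 40 1 [ 0.453  0.108 -0.808  1.452 -0.37  -0.349]
block 0 0 [ 0.856  0.421 -0.589 -0.    -0.562 -2.514]
block 0 1 [ 0.856  0.421 -0.589 -0.    -0.562  0.627]
block 10 0 [ 0.889  0.372 -0.872  0.571 -0.269 -3.095]
block 10 1 [ 0.889  0.372 -0.872  0.571 -0.269  0.047]
place 0 0 [ 0.368  0.529 -0.219 -0.    -0.823 -2.079]
place 0 1 [ 0.368  0.529 -0.219  0.    -0.823  1.063]
place 10 0 [ 0.407  0.47  -0.409  0.174 -0.549 -2.259]
place 10 1 [ 0.407  0.47  -0.409  0.174 -0.549  0.882]
place 20 0 [ 0.296  0.409 -0.763  1.073 -0.165 -3.051]
place 20 1 [ 0.296  0.409 -0.763  1.073 -0.165  0.09 ]
place 40 0 [-0.163  0.421 -0.675 -3.073 -0.224  1.522]
place 40 1 [-0.163  0.421 -0.675 -3.073 -0.224 -1.62 ]
```

Run:
```python
from ik import *
z180=R.from_euler("z",np.pi)
lo=LO.copy();hi=HI.copy();hi[3]=-1.2
y=np.radians(-8);hx=np.array([np.cos(y),np.sin(y),0]);hy=np.array([-np.sin(y),np.cos(y),0])
C=np.array([617.9,60,0])
L=[("handle0",[585,152,130],-8),("handle140",[585,152,270],-8),("block",[419,239,42],-5)]
L+=[(f"place{v}_{yw}",C+v*hy-6*hx+[0,0,85],yw) for v in(-35,0,35) for yw in (-8,)]
for name,G,yaw in L:
  for tilt in(20,30,40,45,50,60,70):
      P,Q=goal(G,tilt,yaw);best=[]
      for fl in (0,1):
       QQ=Q*z180 if fl else Q
       for j4 in(-3,-2):
        for j1 in(-.4,.2):
         for j6 in (-1.6,1.6):
          x,e=ik(P,QQ,[np.arctan2(G[1],G[0])+j1,.4,-.5,j4,-.4,j6],lo,hi)
          if e<1e-3 and not any(np.abs(x-b).max()<.02 for b in best): best.append(x)
      for x in best: print(name,tilt,x)
```

```text
place-35_-8 45 [-0.252  0.419 -0.681 -2.887 -0.321  1.409]
place-35_-8 45 [-0.252  0.419 -0.681 -2.887 -0.321 -1.733]
place-35_-8 50 [-0.263  0.449 -0.756 -2.948 -0.512  1.481]
place-35_-8 50 [-0.263  0.449 -0.756 -2.948 -0.512 -1.661]
place-35_-8 60 [-0.277  0.542 -0.862 -2.988 -0.882  1.541]
place-35_-8 60 [-0.277  0.542 -0.862 -2.988 -0.882 -1.6  ]
place-35_-8 70 [-0.286  0.676 -0.93  -2.997 -1.257  1.576]
place-35_-8 70 [-0.286  0.676 -0.93  -2.997 -1.257 -1.565]
place0_-8 40 [-0.172  0.414 -0.661 -3.038 -0.203  1.494]
place0_-8 40 [-0.172  0.414 -0.661 -3.038 -0.203 -1.648]
place0_-8 45 [-0.175  0.432 -0.729 -3.074 -0.376  1.532]
place0_-8 45 [-0.175  0.432 -0.729 -3.074 -0.376 -1.609]
place0_-8 50 [-0.177  0.46  -0.784 -3.087 -0.546  1.548]
place0_-8 50 [-0.177  0.46  -0.784 -3.087 -0.546 -1.594]
place0_-8 60 [-0.18   0.548 -0.874 -3.097 -0.899  1.563]
place0_-8 60 [-0.18   0.548 -0.874 -3.097 -0.899 -1.578]
place0_-8 70 [-0.183  0.675 -0.937 -3.099 -1.263  1.573]
place0_-8 70 [-0.183  0.675 -0.937 -3.099 -1.263 -1.569]
```

```bash
cat >> ik.py <<'E'
z180=R.from_euler("z",np.pi)
def rel(*gs):
    "pose targets (P,Q) -> travel, dr from the measured pose"
    s=arm.read_state();p=s["position"];q=R.from_quat(s["ee_rot"])
    for P,Q in gs: print("travel",q.inv().apply(P-p).round(1).tolist(),"dr",(q.inv()*Q).as_rotvec().round(3).tolist())
E
python3 - <<'E'
from ik import *
q=arm.read_state()["joints"]
P,Q=goal([584.5,151.5,130],20,-8);z=Q.as_matrix()[:,2]
for d in(100,0):
    print(ik(P-d*z,Q,q)); 
rel((P-100*z,Q),(P,Q))
x,e=None,None
Pb,Qb=goal([422,239,42],-50,-5)
for fl in(0,1):
  for j4 in(-.5,.5):print("pick",ik(Pb,Qb*z180 if fl else Qb,[.7,.5,0,j4,-1.5,-2 if not fl else 1]))
E
```

```text
(array([ 0.66 ,  0.186, -0.535,  0.421, -0.645, -2.683]), np.float64(1.7053025658242404e-15))
(array([ 0.574,  0.342, -0.649,  0.643, -0.383, -2.862]), np.float64(9.664578165535785e-15))
travel [-29.4, 50.8, -24.1] dr [0.042, -0.194, 0.04]
travel [-48.6, 46.3, 74.0] dr [0.042, -0.194, 0.04]
pick (array([ 0.547,  0.781,  0.032, -0.471, -1.585, -2.02 ]), np.float64(9.929054106683209e-13))
pick (array([ 0.547,  0.781,  0.032, -0.471, -1.585, -2.02 ]), np.float64(1.2223185532310441e-09))
pick (array([ 0.547,  0.781,  0.032, -0.471, -1.585,  1.122]), np.float64(1.09469031062126e-12))
pick (array([ 0.547,  0.781,  0.032, -0.471, -1.585,  1.122]), np.float64(1.4210854715202005e-15))
```

Emit:
move_arm --fingers '[60,60,60,60,60,60]' --travel '[[-10,17,-8],[-20,34,-16],[-29,51,-24],[-29,51,-24],[-29,51,-24],[-29,51,-24]]' --dr '[[0.014,-0.065,0.013],[0.028,-0.13,0.027],[0.042,-0.194,0.04],[0.042,-0.194,0.04],[0.042,-0.194,0.04],[0.042,-0.194,0.04]]'

```text
clock: 4.7
position: [497.3, 161.6, 372.0]
ee_rot: [0.071, 0.982, -0.011, 0.175]
contact_force: [0.3, -1.4, 0.8]
gripper_width: 60.3
grasp_force: 0.0
```

Run:
```python
from ik import *
print(arm.read_state()["joints"])
P,Q=goal([584.5,151.5,130],20,-8)
rel((P,Q))
im=arm.get_image("top");im2=arm.get_image("scene")
cv2.imwrite("pics/a1.png",np.vstack([crop(im2,140,115,200,75,4),crop(im,130,120,200,75,4)]))
```

```text
[ 0.658  0.18  -0.536  0.421 -0.646 -2.684]
travel [0.6, 2.0, 102.4] dr [0.001, 0.003, -0.004]
```

View pics/a1.png

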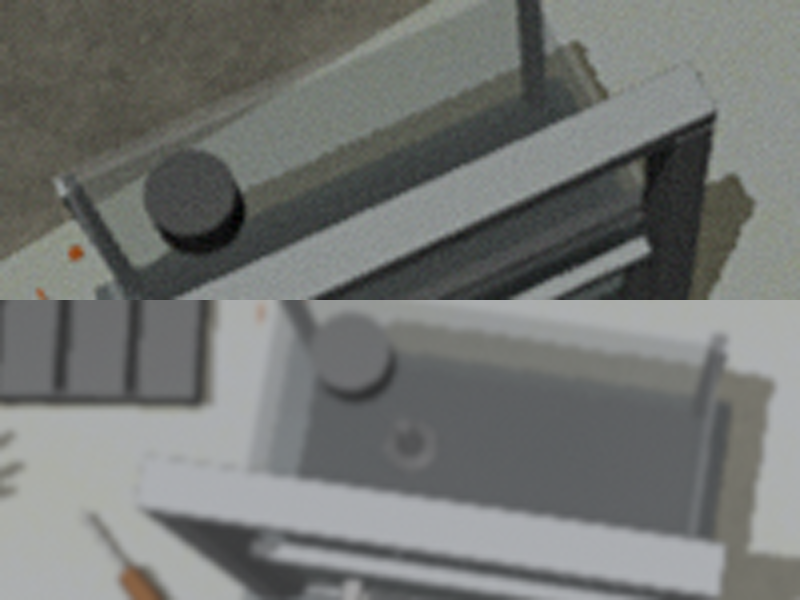

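That crop missed the gripper, so it doesn't help. I'll go on with the approach and check the grasp by finger width and force.

Emit:
move_arm --fingers '[60,60,60,60,60,60,60]' --travel '[[0,1,20],[0,2,40],[0,2,60],[0,2,80],[0,2,95],[0.5,2,102],[0.5,2,102]]' --dr '[[0,0,0],[0,0,0],[0,0,0],[0,0,0],[0,0,0],[0,0,0],[0,0,0]]'

```text
clock: 5.5
position: [532.4, 159.0, 275.2]
ee_rot: [0.07, 0.982, -0.012, 0.174]
contact_force: [-0.4, -0.0, -0.1]
gripper_width: 60.1
grasp_force: 0.0
```

Emit:
move_arm --fingers '[0,0,0,0,0,0,0,0]' --travel '[[0,0,0],[0,0,0],[0,0,0],[0,0,0],[0,0,0],[0,0,0],[0,0,0],[0,0,0]]' --dr '[[0,0,0],[0,0,0],[0,0,0],[0,0,0],[0,0,0],[0,0,0],[0,0,0],[0,0,0]]'

```text
clock: 6.3
position: [532.6, 161.2, 277.3]
ee_rot: [0.068, 0.982, -0.01, 0.177]
contact_force: [-2.3, 4.5, 2.2]
gripper_width: 13.2
grasp_force: 58.8
```

Run:
```python
from ik import *
s=arm.read_state();print(s["joints"])
p=s["position"];q=R.from_quat(s["ee_rot"]);print("grasp",p+155*q.as_matrix()[:,2],s["contact_force"],s["gripper_width"])
rel((p+[0,0,125],q))
```

```text
[ 0.575  0.341 -0.65   0.657 -0.376 -2.875]
grasp [586.196 154.505 131.988] [-2.299  4.524  2.241] 13.151450270573783
travel [-43.5, 0.6, -117.2] dr [0.0, 0.0, 0.0]
```

Emit:
move_arm --fingers '[0,0,0,0,0,0,0,0,0,0]' --travel '[[-4.4,0,-11.7],[-8.7,0,-23.4],[-13,0,-35.2],[-17.4,0,-46.9],[-21.7,0,-58.6],[-26,0,-70.3],[-30.5,0,-82],[-34.8,0.5,-93.8],[-39,0.5,-105.5],[-43.5,0.5,-117.2]]' --dr '[[0,0,0],[0,0,0],[0,0,0],[0,0,0],[0,0,0],[0,0,0],[0,0,0],[0,0,0],[0,0,0],[0,0,0]]'

```text
clock: 7.3
position: [533.2, 161.3, 398.8]
ee_rot: [0.069, 0.982, -0.01, 0.175]
contact_force: [10.3, 5.6, -14.3]
gripper_width: 13.3
grasp_force: 59.6
```

Emit:
move_arm --fingers '[0,0,0,60,60,60,60]' --travel '[[0,0,0],[0,0,0],[0,0,0],[0,0,0],[0,0,0],[0,0,0],[0,0,0]]' --dr '[[0,0,0],[0,0,0],[0,0,0],[0,0,0],[0,0,0],[0,0,0],[0,0,0]]'

```text
clock: 8.0
position: [532.7, 159.6, 401.6]
ee_rot: [0.07, 0.982, -0.011, 0.176]
contact_force: [0.2, -1.0, -0.4]
gripper_width: 59.8
grasp_force: 0.0
```

Run:
```python
from ik import *
s=arm.read_state();q=s["joints"];print(q)
y=np.radians(-8);hx=np.array([np.cos(y),np.sin(y),0]);hy=np.array([-np.sin(y),np.cos(y),0])
C=np.array([618.3,63,0])
for t in(6,8,10,12):
    print(t,"pick",*ik(*goal([412,240,46],t,-5),[.88,.37,-.85,.5,-.3,-3]))
    print("   above",*ik(*goal([412,240,126],t,-5),[.88,.37,-.85,.5,-.3,-3]))
    print("   place",*ik(*goal(C-40*hx+[0,0,86],t,-8),q))
    print("   push",*ik(*goal(C-37*hx+[0,0,72],t,-8),q))
p=s["position"];Q=R.from_quat(s["ee_rot"]);z=Q.as_matrix()[:,2]
rel((p-100*z,Q))
```

```text
[ 0.619  0.208 -0.401  0.363 -0.731 -2.576]
6 pick [ 0.916  0.375 -0.736  0.222 -0.412 -2.775] 7.699441084696446e-13
   above [ 0.921  0.238 -0.626  0.146 -0.656 -2.692] 5.4088949031499974e-15
   place [ 0.422  0.443 -0.408  0.094 -0.633 -2.206] 1.3516185504158784e-10
   push [ 0.419  0.466 -0.415  0.098 -0.603 -2.208] 2.2737367544323206e-15
8 pick [ 0.922  0.366 -0.796  0.348 -0.353 -2.903] 7.253220246639103e-13
   above [ 0.936  0.228 -0.667  0.208 -0.613 -2.761] 3.694822225952521e-15
   place [ 0.431  0.431 -0.449  0.138 -0.577 -2.253] 6.693312570860144e-14
   push [ 0.427  0.455 -0.456  0.145 -0.546 -2.257] 6.455564971474814e-12
10 pick [ 0.91   0.355 -0.871  0.538 -0.289 -3.081] 2.3332404923068206e-09
   above [ 0.95   0.218 -0.71   0.28  -0.571 -2.838] 2.842170943040401e-15
   place [ 0.438  0.421 -0.493  0.192 -0.519 -2.309] 1.1597606430768792e-10
   push [ 0.434  0.445 -0.502  0.203 -0.485 -2.318] 1.1368683772161603e-15
12 pick [ 0.916  0.351 -0.885  0.556 -0.28  -3.1  ] 0.034855805856124966
   above [ 0.959  0.208 -0.756  0.364 -0.53  -2.926] 2.554792315201393e-14
   place [ 0.443  0.41  -0.542  0.262 -0.457 -2.38 ] 5.4001247917767615e-15
   push [ 0.438  0.435 -0.554  0.282 -0.421 -2.397] 2.0962431790394474e-12
travel [-0.0, -0.0, -100.0] dr [0.0, 0.0, 0.0]
```

Emit:
move_arm --fingers '[60,60,60,75,75,75]' --travel '[[0,0,-25],[0,0,-50],[0,0,-75],[0,0,-100],[0,0,-100],[0,0,-100]]' --dr '[[0,0,0],[0,0,0],[0,0,0],[0,0,0],[0,0,0],[0,0,0]]'

```text
clock: 8.6
position: [498.2, 164.3, 495.4]
ee_rot: [0.07, 0.982, -0.011, 0.176]
contact_force: [-0.9, 0.2, -0.3]
gripper_width: 75.0
grasp_force: 0.0
```

Run:
```python
from ik import *
rel(goal([412,240,146],8,-5),goal([412,240,46],8,-5))
```

```text
travel [178.3, 60.9, 143.3] dr [-0.01, 0.214, -0.054]
travel [212.9, 60.5, 237.1] dr [-0.01, 0.214, -0.054]
```

Emit:
move_arm --fingers '[75,75,75,75,75,75,75,75,75,75]' --travel '[[22,8,18],[45,15,36],[67,23,54],[89,30,72],[111,38,90],[134,46,107],[156,53,125],[178,61,143],[178,61,143],[178,61,143]]' --dr '[[-0.001,0.027,-0.007],[-0.002,0.054,-0.014],[-0.004,0.08,-0.02],[-0.005,0.107,-0.027],[-0.006,0.134,-0.034],[-0.008,0.16,-0.04],[-0.009,0.187,-0.047],[-0.01,0.214,-0.054],[-0.01,0.214,-0.054],[-0.01,0.214,-0.054]]'

```text
clock: 9.6
position: [391.0, 242.0, 298.9]
ee_rot: [0.043, 0.997, -0.004, 0.069]
contact_force: [0.6, -1.2, 0.4]
gripper_width: 75.3
grasp_force: 0.0
```

Run:
```python
from ik import *
print(arm.read_state()["joints"])
rel(goal([412,240,46],8,-5))
```

```text
[ 0.937  0.2   -0.635  0.193 -0.674 -2.741]
travel [14.2, 0.1, 98.4] dr [-0.003, -0.001, 0.001]
```

Emit:
move_arm --fingers '[75,75,75,75,75,75,75]' --travel '[[3,0,20],[6,0,40],[9,0,60],[12,0,80],[14,0,98],[14,0,98],[14,0,98]]' --dr '[[0,0,0],[0,0,0],[0,0,0],[0,0,0],[0,0,0],[0,0,0],[0,0,0]]'

```text
clock: 10.3
position: [391.3, 242.0, 201.2]
ee_rot: [0.044, 0.997, -0.003, 0.07]
contact_force: [0.3, 0.6, 0.4]
gripper_width: 74.5
grasp_force: 0.0
```

Emit:
move_arm --fingers '[30,30,30,30,30,30,30]' --travel '[[0,0,0],[0,0,0],[0,0,0],[0,0,0],[0,0,0],[0,0,0],[0,0,0]]' --dr '[[0,0,0],[0,0,0],[0,0,0],[0,0,0],[0,0,0],[0,0,0],[0,0,0]]'

```text
clock: 11.0
position: [391.0, 242.6, 201.7]
ee_rot: [0.043, 0.997, -0.002, 0.071]
contact_force: [-0.7, -1.0, 7.0]
gripper_width: 39.1
grasp_force: 61.0
```

Run:
```python
from ik import *
plan()
s=arm.read_state();print(s["joints"]);p=s["position"];q=R.from_quat(s["ee_rot"])
print(q.as_matrix())
rel((p+[0,0,130],q))
```

```text
t 11.0 grasp [412.7 240.9  48.3] F [-0.7 -1.   7. ] w 39.1 gf 61.0
[ 0.922  0.362 -0.793  0.344 -0.359 -2.899]
[[-0.986  0.086  0.14 ]
 [ 0.086  0.996 -0.011]
 [-0.141  0.001 -0.99 ]]
travel [-18.3, 0.2, -128.7] dr [0.0, 0.0, 0.0]
```

Emit:
move_arm --fingers '[30,30,30,30,30,30,30]' --travel '[[-3,0,-20],[-6,0,-45],[-10,0,-70],[-14,0,-95],[-18,0,-120],[-18,0,-129],[-18,0,-129]]' --dr '[[0,0,0],[0,0,0],[0,0,0],[0,0,0],[0,0,0],[0,0,0],[0,0,0]]'

```text
clock: 11.7
position: [390.3, 242.1, 331.6]
ee_rot: [0.044, 0.997, -0.002, 0.07]
contact_force: [0.4, -0.6, -0.5]
gripper_width: 39.3
grasp_force: 60.6
```

```bash
cat >> ik.py <<'E'
_y=np.radians(-8);hx=np.array([np.cos(_y),np.sin(_y),0]);hy=np.array([-np.sin(_y),np.cos(_y),0]);C=np.array([618.3,63,0])
def hood(x,v,z): return C+x*hx+v*hy+[0,0,z]
E
python3 - <<'E'
from ik import *
plan();q=arm.read_state()["joints"]
gs=[goal(hood(-130,0,130),8,-8),goal(hood(-43,0,101),8,-8)]
for g in gs: q,e=ik(*g,q);print(q,e)
rel(*gs)
E
```

```text
t 11.7 grasp [411.9 240.4 178.1] F [ 0.4 -0.6 -0.5] w 39.3 gf 60.6
[ 0.541  0.243 -0.611  0.153 -0.613 -2.372] 2.169286972275586e-12
[ 0.434  0.407 -0.44   0.132 -0.611 -2.248] 6.5809047100628955e-12
travel [-83.8, -150.7, 60.2] dr [0.009, 0.001, 0.052]
travel [-165.7, -155.3, 101.1] dr [0.009, 0.001, 0.052]
```

Emit:
move_arm --fingers '[30,30,30,30,30,30,30,30,30,30]' --travel '[[-10,-19,4],[-21,-38,8],[-31,-57,12],[-42,-75,18],[-52,-94,26],[-63,-113,36],[-73,-132,48],[-84,-151,60],[-84,-151,60],[-84,-151,60]]' --dr '[[0.001,0,0.007],[0.002,0,0.013],[0.003,0,0.02],[0.005,0,0.026],[0.006,0,0.033],[0.007,0,0.04],[0.008,0.001,0.046],[0.009,0.001,0.052],[0.009,0.001,0.052],[0.009,0.001,0.052]]'

```text
clock: 12.7
position: [468.1, 83.1, 281.6]
ee_rot: [0.07, 0.995, -0.007, 0.067]
contact_force: [-0.6, 0.7, -1.5]
gripper_width: 39.3
grasp_force: 60.8
```

Run:
```python
from ik import *
plan()
rel(goal(hood(-43,0,101),8,-8),goal(hood(-43,0,89),8,-8))
```

```text
t 12.7 grasp [488.8  79.5 128. ] F [-0.6  0.7 -1.5] w 39.3 gf 60.8
travel [-82.5, 1.2, 38.6] dr [-0.005, -0.004, -0.001]
travel [-80.9, 1.3, 50.5] dr [-0.005, -0.004, -0.001]
```

Emit:
move_arm --fingers '[30,30,30,30,30,30,30,30]' --travel '[[-16,0,8],[-32,0.5,16],[-48,1,23],[-64,1,31],[-74,1,36],[-82,1,38],[-82,1,38],[-82,1,38]]' --dr '[[0,0,0],[-0.005,-0.004,0],[-0.005,-0.004,0],[-0.005,-0.004,0],[-0.005,-0.004,0],[-0.005,-0.004,0],[-0.005,-0.004,0],[-0.005,-0.004,0]]'

```text
clock: 13.5
position: [553.8, 72.6, 256.8]
ee_rot: [0.069, 0.995, -0.004, 0.071]
contact_force: [-0.4, 0.1, -1.2]
gripper_width: 39.0
grasp_force: 60.8
```

Run:
```python
from ik import *
plan()
rel(goal(hood(-43,0,89),8,-8))
n=0
a=arm.get_image("scene");b=arm.get_image("top");np.save("s1.npy",a);np.save("t1.npy",b)
cv2.imwrite("pics/a2.png",np.clip(np.hstack([crop(a,170,165,130,110,3),crop(b,180,150,130,110,3)])*1.5,0,255).astype(np.uint8))
```

```text
t 13.5 grasp [575.6  69.9 103.4] F [-0.4  0.1 -1.2] w 39.0 gf 60.8
travel [1.4, -0.6, 14.3] dr [0.002, 0.002, 0.0]
```

View pics/a2.png

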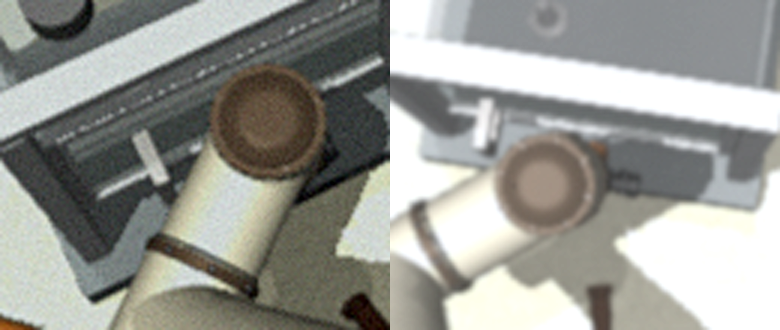

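The block is held above the front of the base. The wrist sits in front of the sash at about (268,120) in the left half and hides the block, and nothing is touching.

Emit:
move_arm --fingers '[30,30,30,30,30]' --travel '[[0.5,-0.5,4],[1,-0.5,8],[1.4,-0.5,12],[1.4,-0.5,13],[1.4,-0.5,13.5]]' --dr '[[0,0,0],[0,0,0],[0,0,0],[0,0,0],[0,0,0]]'

```text
clock: 14.1
position: [554.7, 71.9, 242.9]
ee_rot: [0.069, 0.995, -0.004, 0.071]
contact_force: [0.0, 0.0, -0.3]
gripper_width: 39.6
grasp_force: 60.8
```

```bash
python3 -c "
from ik import *
plan()"
```

```text
t 14.1 grasp [576.4  69.2  89.4] F [ 0.   0.  -0.3] w 39.6 gf 60.8
```

Emit:
move_arm --fingers '[30,30,30]' --travel '[[0,0,0.7],[0.2,0,1.4],[0.2,0,1.4]]' --dr '[[0,0,0],[0,0,0],[0,0,0]]'

```text
clock: 14.4
position: [554.8, 72.0, 241.8]
ee_rot: [0.069, 0.995, -0.004, 0.071]
contact_force: [-1.4, 0.4, -0.9]
gripper_width: 38.9
grasp_force: 60.8
```

Emit:
move_arm --fingers '[60,60,60,70,70]' --travel '[[0,0,0],[0,0,0],[0,0,0],[0,0,0],[0,0,0]]' --dr '[[0,0,0],[0,0,0],[0,0,0],[0,0,0],[0,0,0]]'

```text
clock: 14.9
position: [554.7, 72.0, 241.9]
ee_rot: [0.069, 0.995, -0.004, 0.071]
contact_force: [0.6, -0.8, 0.4]
gripper_width: 70.0
grasp_force: 0.0
```

```bash
python3 -c "
from ik import *
plan()
q=arm.read_state()['joints'];gs=[goal(hood(-120,0,115),8,-8),goal(hood(-180,0,240),8,-8)]
for g in gs:print(ik(*g,q))
rel(*gs)"
```

```text
t 14.9 grasp [576.6  69.3  88.5] F [ 0.6 -0.8  0.4] w 70.0 gf 0.0
(array([ 0.526,  0.28 , -0.609,  0.158, -0.577, -2.365]), np.float64(5.684341886080802e-16))
(array([ 0.624,  0.024, -0.539,  0.122, -0.91 , -2.404]), np.float64(1.7053025658242404e-15))
travel [72.8, 0.1, -37.3] dr [0.002, 0.003, 0.0]
travel [114.4, 0.4, -169.6] dr [0.002, 0.003, 0.0]
```

Emit:
move_arm --fingers '[70,70,70,70,70,70,70,70,70,70]' --travel '[[20,0,-6],[40,0,-14],[60,0,-24],[73,0,-37],[85,-40,-70],[95,-85,-100],[105,-130,-130],[114,-175,-160],[114,-220,-170],[114,-220,-170]]' --dr '[[0,0,0],[0,0,0],[0,0,0],[0,0,0],[0,0,0],[0,0,0],[0,0,0],[0,0,0],[0,0,0],[0,0,0]]'

```text
clock: 15.9
position: [387.1, -129.9, 395.9]
ee_rot: [0.071, 0.995, -0.004, 0.074]
contact_force: [-0.1, 0.1, -0.1]
gripper_width: 69.7
grasp_force: 0.0
```

Run:
```python
from ik import *
plan()
for n,k in(("scene","s2"),("top","t2")):
    im=arm.get_image(n);np.save(k+".npy",im)
    hsv=cv2.cvtColor(im,cv2.COLOR_RGB2HSV);m=((hsv[...,0]<22)&(hsv[...,1]>90)&(hsv[...,2]>60)).astype(np.uint8)
    c=proj(n,hood(-33,0,110)).astype(int);print(n,c)
    q=np.zeros_like(m);q[c[1]-20:c[1]+20,c[0]-20:c[0]+20]=m[c[1]-20:c[1]+20,c[0]-20:c[0]+20]
    cs,_=cv2.findContours(q,0,1)
    if cs:
        r=cv2.minAreaRect(max(cs,key=cv2.contourArea));print(r,[(np.array([hx,hy])@(onz(n,p,110)-C)).round(1).tolist() for p in cv2.boxPoints(r)])
cx=[crop(np.load(f),*(proj(n,hood(-20,0,110)).astype(int)-[20,20]),40,40,10) for f,n in(("s2.npy","scene"),("t2.npy","top"))]
cv2.imwrite("pics/a3.png",np.clip(np.hstack(cx)*1.5,0,255).astype(np.uint8))
```

```text
t 15.9 grasp [ 409.7 -132.7  242.5] F [-0.1  0.1 -0.1] w 69.7 gf 0.0
scene [257 223]
((256.5000305175781, 223.5000457763672), (17.441329956054688, 14.758048057556152), 63.43495178222656) [[-6.7, 22.7], [-5.8, -19.4], [-57.4, -19.1], [-58.0, 22.5]]
top [244 203]
((245.01353454589844, 204.91891479492188), (12.494322776794434, 15.289106369018555), 9.462323188781738) [[-61.0, 18.1], [-10.1, 18.4], [-10.4, -23.1], [-61.2, -23.3]]
```

View pics/a3.png

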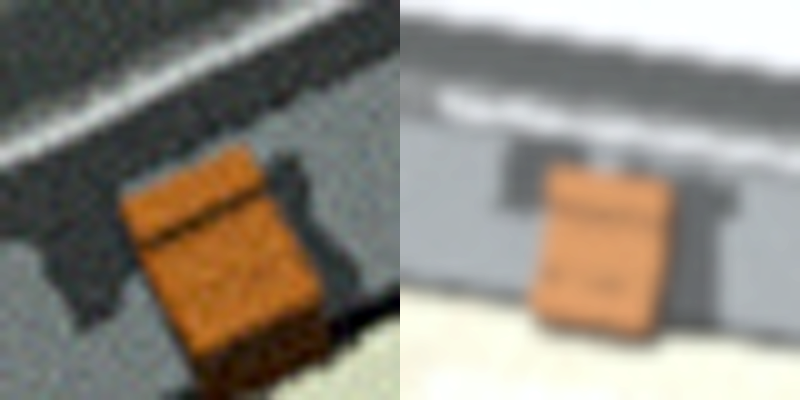

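Run:
```python
from ik import *
q=arm.read_state()["joints"]
gs=[goal(hood(-120,0,150),12,-8),goal(hood(-95,0,72),12,-8),goal(hood(-45,0,72),12,-8)]
for g in gs: q,e=ik(*g,q);print(q,e)
rel(*gs)
```

```text
[ 0.547  0.205 -0.643  0.245 -0.574 -2.454] 3.646505319920834e-13
[ 0.498  0.361 -0.717  0.373 -0.346 -2.551] 3.245162361054099e-11
[ 0.446  0.425 -0.576  0.292 -0.411 -2.416] 1.1368683772161603e-15
travel [-34.5, 221.9, 99.6] dr [0.002, -0.064, -0.004]
travel [-48.0, 221.7, 180.4] dr [0.002, -0.064, -0.004]
travel [-97.5, 221.9, 187.6] dr [0.002, -0.064, -0.004]
```

Emit:
move_arm --fingers '[15,15,15,15,15,15,15,15,15,15]' --travel '[[-5,32,14],[-10,64,28],[-15,96,42],[-20,127,56],[-25,159,70],[-30,190,85],[-34,222,100],[-34,222,100],[-34,222,100],[-34,222,100]]' --dr '[[0,-0.01,0],[0,-0.02,0],[0,-0.03,0],[0,-0.04,0],[0,-0.05,0],[0,-0.06,0],[0,-0.064,0],[0,-0.064,0],[0,-0.064,0],[0,-0.064,0]]'

```text
clock: 17.0
position: [466.3, 86.3, 299.6]
ee_rot: [0.069, 0.992, -0.006, 0.103]
contact_force: [0.4, -0.3, -0.0]
gripper_width: 15.4
grasp_force: 0.0
```

Run:
```python
from ik import *
plan()
rel(goal(hood(-95,0,72),12,-8),goal(hood(-75,0,72),12,-8),goal(hood(-45,0,72),12,-8))
```

```text
t 17.0 grasp [497.8  82.2 147.9] F [ 0.4 -0.3 -0. ] w 15.4 gf 0.0
travel [-10.4, -2.1, 79.8] dr [0.002, -0.004, 0.0]
travel [-30.0, -2.1, 83.9] dr [0.002, -0.004, 0.0]
travel [-59.4, -2.1, 90.0] dr [0.002, -0.004, 0.0]
```

Push slowly to about 6 mm short of the goal, then measure.

Emit:
move_arm --fingers '[15,15,15,15,15,15,15]' --travel '[[-3,-1,25],[-6,-2,50],[-10,-2,75],[-10,-2,80],[-16,-2,81],[-22,-2,82.5],[-30,-2,84]]' --dr '[[0,0,0],[0,-0.004,0],[0,-0.004,0],[0,-0.004,0],[0,-0.004,0],[0,-0.004,0],[0,-0.004,0]]'

```text
clock: 17.7
position: [513.4, 78.0, 225.2]
ee_rot: [0.069, 0.992, -0.005, 0.106]
contact_force: [0.6, -0.1, 0.2]
gripper_width: 14.8
grasp_force: 0.0
```

Emit:
move_arm --fingers '[15,15,15,15,15,15,15,15,15,15]' --travel '[[-3,0,0.6],[-6,0,1.2],[-9,0,1.8],[-12,0,2.4],[-15,0,3],[-18,0,3.7],[-21,0,4.3],[-24,0,5],[-27,0,5.6],[-28,0,5.8]]' --dr '[[0,0,0],[0,0,0],[0,0,0],[0,0,0],[0,0,0],[0,0,0],[0,0,0],[0,0,0],[0,0,0],[0,0,0]]'

```text
clock: 18.7
position: [541.3, 73.9, 223.8]
ee_rot: [0.069, 0.992, -0.006, 0.105]
contact_force: [-0.6, -0.2, 1.0]
gripper_width: 14.7
grasp_force: 0.5
```

```bash
cat > blk.py <<'E'
from ik import *
plan();P,Q=goal(hood(0,0,0),12,-8)
s=arm.read_state();p=s["position"];G=p+155*R.from_quat(s["ee_rot"]).as_matrix()[:,2]-C;print("hood x,v,z of grasp",hx@G,hy@G,G[2])
for n in("scene","top"):
    im=arm.get_image(n);np.save(n+"_l.npy",im)
    hsv=cv2.cvtColor(im,cv2.COLOR_RGB2HSV);m=((hsv[...,0]<22)&(hsv[...,1]>90)&(hsv[...,2]>60)).astype(np.uint8)
    c=proj(n,hood(-15,0,110)).astype(int)
    q=np.zeros_like(m);q[c[1]-20:c[1]+20,c[0]-20:c[0]+20]=m[c[1]-20:c[1]+20,c[0]-20:c[0]+20]
    cs,_=cv2.findContours(q,0,1)
    if cs:
        k=max(cs,key=cv2.contourArea);r=cv2.minAreaRect(k);print(n,cv2.contourArea(k),[(np.array([hx,hy])@(onz(n,p,110)-C)).round(1).tolist() for p in cv2.boxPoints(r)])
E
python3 blk.py
```

```text
t 18.7 grasp [573.4  69.8  72.2] F [-0.6 -0.2  1. ] w 14.7 gf 0.5
hood x,v,z of grasp -45.35731584523 0.45781329175566476 72.2010523433218
scene 8.5 [[-3.1, -15.9], [-6.0, -39.2], [-16.4, -37.7], [-13.4, -14.5]]
top 79.0 [[-25.0, 19.2], [2.2, 15.1], [-4.5, -25.4], [-31.6, -21.2]]
```

Emit:
move_arm --fingers '[15,15,15,15,15,15,15,15,15,15]' --travel '[[20,0,-4],[45,0,-9],[50,0,-40],[50,0,-80],[50,-40,-100],[50,-85,-120],[50,-130,-140],[50,-175,-160],[50,-220,-170],[50,-220,-170]]' --dr '[[0,0,0],[0,0,0],[0,0,0],[0,0,0],[0,0,0],[0,0,0],[0,0,0],[0,0,0],[0,0,0],[0,0,0]]'

```text
clock: 19.8
position: [425.8, -136.2, 381.2]
ee_rot: [0.073, 0.992, -0.006, 0.107]
contact_force: [0.9, 0.4, -1.0]
gripper_width: 15.1
grasp_force: 0.0
```

```bash
python3 blk.py
python3 - <<'E'
from ik import *
rel(goal(hood(-100,0,130),12,-8))
cx=[crop(np.load(n+"_l.npy"),*(proj(n,hood(-20,0,110)).astype(int)-[20,20]),40,40,10) for n in("scene","top")]
cv2.imwrite("pics/a4.png",np.clip(np.hstack(cx)*1.5,0,255).astype(np.uint8))
E
```

```text
t 19.8 grasp [ 458.6 -140.6  229.7] F [ 0.9  0.4 -1. ] w 15.1 gf 0.0
hood x,v,z of grasp -129.83484900364783 -223.81128450813708 229.73132993306155
scene 150.0 [[1.3, 21.4], [2.3, -20.7], [-32.4, -20.5], [-33.2, 21.3]]
top 104.0 [[-5.7, 19.5], [0.7, -19.8], [-32.3, -25.4], [-38.6, 13.8]]
travel [-8.6, 221.2, 102.6] dr [0.002, 0.002, -0.003]
```

Emit:
move_arm --fingers '[15,15,15,15,15,15,15,15,15]' --travel '[[-1,32,14],[-2,64,28],[-4,96,42],[-5,127,56],[-6,159,70],[-7,190,85],[-9,221,103],[-9,221,103],[-9,221,103]]' --dr '[[0,0,0],[0,0,0],[0,0,0],[0,0,0],[0,0,0],[0,0,0],[0,0,0],[0,0,0],[0,0,0]]'

```text
clock: 20.8
position: [487.1, 84.0, 279.6]
ee_rot: [0.067, 0.992, -0.007, 0.104]
contact_force: [0.4, -0.2, 0.2]
gripper_width: 14.9
grasp_force: 0.0
```

Run:
```python
from ik import *
plan()
rel(goal(hood(-90,0,72),12,-8),goal(hood(-48,0,72),12,-8),goal(hood(-37.5,0,72),12,-8))
```

```text
t 20.8 grasp [518.8  79.8 128. ] F [ 0.4 -0.2  0.2] w 14.9 gf 0.0
travel [1.2, -2.6, 57.0] dr [0.001, -0.001, 0.004]
travel [-39.9, -2.8, 65.7] dr [0.001, -0.001, 0.004]
travel [-50.2, -2.8, 67.9] dr [0.001, -0.001, 0.004]
```

Emit:
move_arm --fingers '[15,15,15,15,15,15,15,15,15]' --travel '[[1,-1.5,20],[1,-2.5,40],[1,-2.5,57],[-10,-2.7,59],[-20,-2.7,61.5],[-30,-2.7,63.5],[-35,-2.7,64.7],[-40,-2.8,65.7],[-40,-2.8,65.7]]' --dr '[[0,0,0],[0,0,0.004],[0,0,0.004],[0,0,0.004],[0,0,0.004],[0,0,0.004],[0,0,0.004],[0,0,0.004],[0,0,0.004]]'

```text
clock: 21.7
position: [540.0, 72.3, 225.2]
ee_rot: [0.071, 0.992, -0.006, 0.105]
contact_force: [-0.3, 1.2, -0.9]
gripper_width: 15.3
grasp_force: 0.0
```

Emit:
move_arm --fingers '[15,15,15,15,15,15,15]' --travel '[[-2,0,0.4],[-4,0,0.8],[-6,0,1.2],[-8,0,1.7],[-9.5,0,2],[-10.3,0,2.2],[-10.3,0,2.2]]' --dr '[[0,0,0],[0,0,0],[0,0,0],[0,0,0],[0,0,0],[0,0,0],[0,0,0]]'

```text
clock: 22.4
position: [550.0, 70.8, 224.9]
ee_rot: [0.071, 0.992, -0.006, 0.105]
contact_force: [-1.0, 0.1, 1.1]
gripper_width: 14.9
grasp_force: 0.2
```

Run:
```python
from ik import *
plan()
s=arm.read_state();p=s["position"];G=p+155*R.from_quat(s["ee_rot"]).as_matrix()[:,2]-C;print("hood x,v,z of grasp",hx@G,hy@G,G[2])
```

```text
t 22.4 grasp [582.1  66.7  73.4] F [-1.   0.1  1.1] w 14.9 gf 0.2
hood x,v,z of grasp -36.33890009627837 -1.3622407169413573 73.35199859561351
```

Now retreat and look.

Emit:
move_arm --fingers '[15,15,15,15,15,15,15,15,15,15]' --travel '[[20,0,-4],[45,0,-9],[50,0,-40],[50,0,-80],[50,-40,-100],[50,-85,-120],[50,-130,-140],[50,-175,-160],[50,-220,-170],[50,-220,-170]]' --dr '[[0,0,0],[0,0,0],[0,0,0],[0,0,0],[0,0,0],[0,0,0],[0,0,0],[0,0,0],[0,0,0],[0,0,0]]'

```text
clock: 23.4
position: [434.0, -139.0, 382.1]
ee_rot: [0.075, 0.991, -0.006, 0.107]
contact_force: [-1.0, -0.2, -0.5]
gripper_width: 15.2
grasp_force: 0.0
```

```bash
python3 blk.py
python3 - <<'E'
from ik import *
cx=[]
for n in("scene","top"):
    im=np.load(n+"_l.npy").copy()
    cx.append(crop(im,*(proj(n,hood(-5,0,110)).astype(int)-[20,20]),40,40,10))
    # sash position now: bright lip of top edge / profile along hood x at v=0 for z=163 and z=348 (bottom/top of sash)
    g=cv2.cvtColor(im,cv2.COLOR_RGB2GRAY).astype(np.float32)
    for z in(348,):
        u=np.arange(-20,20.5,1);o=[]
        for v in np.arange(-120,60,15):
            pts=np.array([proj(n,hood(a,v,z)) for a in u],np.float32)
            pr=cv2.remap(g,pts[:,0].reshape(1,-1),pts[:,1].reshape(1,-1),1)[0];w=np.clip(pr-(pr.min()+pr.max())/2,0,None);o.append((w*u).sum()/w.sum())
        print(n,"sash top x",np.round(o,1))
cv2.imwrite("pics/a5.png",np.clip(np.hstack(cx)*1.6,0,255).astype(np.uint8))
E
```

```text
t 23.4 grasp [ 466.8 -143.4  230.7] F [-1.  -0.2 -0.5] w 15.2 gf 0.0
hood x,v,z of grasp -121.31309685816758 -225.46861285522314 230.71417952080907
scene 115.0 [[4.0, 21.5], [4.9, -19.4], [-23.1, -19.3], [-23.9, 21.3]]
top 75.0 [[-27.1, 18.3], [-1.8, 18.4], [-2.1, -22.6], [-27.4, -22.6]]
scene sash top x [18.9 18.8 18.9 17.1 18.9 18.9 18.8 18.9 18.7 18.8 18.7 18.7]
top sash top x [8.6 8.7 8.7 8.6 8.4 8.3 8.3 8.4 8.5 8.5 8.4 8.3]
```

View pics/a5.png

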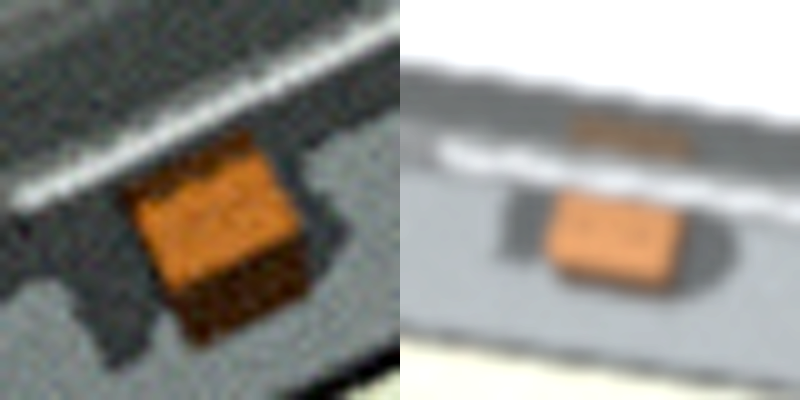

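The block stands upright on the base under the sash. Its front top edge is at about (165,285)-(300,230) in the scene half, its centre is about 0 ± 2 mm across the sash, and it is squared up. Next I'll grip the handle again.

Run:
```python
from ik import *
Q=R.from_quat([.07,.982,-.011,.176]);P=np.array([532.7,159.6,401.6]);z=Q.as_matrix()[:,2]
q=arm.read_state()["joints"]
print(ik(P-100*z,Q,q))
rel((P-100*z,Q))
```

```text
(array([ 0.675,  0.092, -0.288,  0.311, -0.964, -2.538]), np.float64(3.9790393202565614e-15))
travel [-42.9, 307.1, -107.3] dr [-0.001, -0.143, -0.004]
```

Emit:
move_arm --fingers '[60,60,60,60,60,60,60,60,60,60]' --travel '[[0,30,-30],[-5,65,-60],[-10,100,-85],[-16,140,-100],[-22,180,-107],[-30,220,-107],[-37,260,-107],[-43,307,-107],[-43,307,-107],[-43,307,-107]]' --dr '[[0,-0.02,0],[0,-0.04,0],[0,-0.06,0],[0,-0.08,0],[0,-0.1,0],[0,-0.12,0],[0,-0.143,-0.004],[0,-0.143,-0.004],[0,-0.143,-0.004],[0,-0.143,-0.004]]'

```text
clock: 24.5
position: [497.9, 167.8, 493.2]
ee_rot: [0.067, 0.982, -0.012, 0.174]
contact_force: [1.6, -0.3, -0.4]
gripper_width: 60.0
grasp_force: 0.0
```

Run:
```python
from ik import *
Q=R.from_quat([.07,.982,-.011,.176]);P=np.array([532.7,160.6,401.6])
plan();rel((P,Q))
```

```text
t 24.5 grasp [550.7 160.6 347.7] F [ 1.6 -0.3 -0.4] w 60.0 gf 0.0
travel [-1.8, -2.4, 98.2] dr [-0.0, -0.003, 0.007]
```

Emit:
move_arm --fingers '[60,60,60,60,60,60]' --travel '[[-1,-2,20],[-1.5,-2.4,45],[-2,-2.4,70],[-2,-2.4,90],[-2,-2.4,98],[-2,-2.4,98]]' --dr '[[0,0,0],[0,0,0.006],[0,0,0.006],[0,0,0.006],[0,0,0.006],[0,0,0.006]]'

```text
clock: 25.1
position: [533.0, 157.7, 402.3]
ee_rot: [0.072, 0.982, -0.012, 0.174]
contact_force: [-0.3, 0.4, -0.4]
gripper_width: 59.6
grasp_force: 0.0
```

Emit:
move_arm --fingers '[0,0,0,0,0,0,0,0]' --travel '[[0,0,0],[0,0,0],[0,0,0],[0,0,0],[0,0,0],[0,0,0],[0,0,0],[0,0,0]]' --dr '[[0,0,0],[0,0,0],[0,0,0],[0,0,0],[0,0,0],[0,0,0],[0,0,0],[0,0,0]]'

```text
clock: 25.9
position: [533.2, 160.7, 404.7]
ee_rot: [0.069, 0.982, -0.008, 0.177]
contact_force: [-2.8, 10.1, 1.7]
gripper_width: 13.1
grasp_force: 59.0
```

Run:
```python
from ik import *
plan();s=arm.read_state();p=s["position"];Q=R.from_quat(s["ee_rot"])
rel((p-[0,0,50],Q),(p-[0,0,1],Q))
```

```text
t 25.9 grasp [587.1 154.3 259.5] F [-2.8 10.1  1.7] w 13.1 gf 59.0
travel [17.5, -0.4, 46.8] dr [0.0, 0.0, 0.0]
travel [0.3, -0.0, 0.9] dr [0.0, 0.0, 0.0]
```

Emit:
move_arm --fingers '[0,0,0,0,0,0,0,0,0,0]' --travel '[[1.8,0,4.7],[3.5,0,9.4],[5.3,0,14],[7,0,18.7],[8.8,0,23.4],[10.5,0,28],[12.3,0,32.8],[14,0,37.5],[15.7,0,42],[17.5,0,46.8]]' --dr '[[0,0,0],[0,0,0],[0,0,0],[0,0,0],[0,0,0],[0,0,0],[0,0,0],[0,0,0],[0,0,0],[0,0,0]]'

```text
clock: 26.9
position: [533.1, 160.7, 355.7]
ee_rot: [0.069, 0.982, -0.008, 0.178]
contact_force: [-6.2, 8.1, 5.7]
gripper_width: 13.2
grasp_force: 59.7
```

Emit:
move_arm --fingers '[0,0,0,0]' --travel '[[0.7,0,1.9],[1.4,0,3.7],[2.1,0,5.6],[2.8,0,7.5]]' --dr '[[0,0,0],[0,0,0],[0,0,0],[0,0,0]]'

```text
clock: 27.3
position: [533.1, 160.8, 347.7]
ee_rot: [0.069, 0.982, -0.008, 0.178]
contact_force: [-6.4, 7.9, 5.7]
gripper_width: 13.4
grasp_force: 59.6
```

Emit:
move_arm --fingers '[0,0,0,0]' --travel '[[0.35,0,0.9],[0.7,0,1.9],[1,0,2.8],[1.2,0,3.3]]' --dr '[[0,0,0],[0,0,0],[0,0,0],[0,0,0]]'

```text
clock: 27.7
position: [533.1, 160.8, 344.1]
ee_rot: [0.069, 0.982, -0.009, 0.178]
contact_force: [-6.7, 7.4, 5.2]
gripper_width: 13.2
grasp_force: 59.6
```

Emit:
move_arm --fingers '[0,0,0]' --travel '[[0.2,0,0.5],[0.35,0,0.9],[0.35,0,0.9]]' --dr '[[0,0,0],[0,0,0],[0,0,0]]'

```text
clock: 28.0
position: [533.1, 160.8, 343.1]
ee_rot: [0.069, 0.982, -0.008, 0.178]
contact_force: [-6.5, 7.3, 4.8]
gripper_width: 13.3
grasp_force: 59.6
```

Emit:
move_arm --fingers '[0,0,0]' --travel '[[0.2,0,0.5],[0.35,0,0.9],[0.35,0,0.9]]' --dr '[[0,0,0],[0,0,0],[0,0,0]]'

```text
clock: 28.3
position: [533.1, 160.8, 342.2]
ee_rot: [0.069, 0.982, -0.008, 0.178]
contact_force: [-5.3, 7.7, 5.7]
gripper_width: 13.7
grasp_force: 59.6
```

Emit:
move_arm --fingers '[0,0,0]' --travel '[[0.2,0,0.5],[0.35,0,0.9],[0.35,0,0.9]]' --dr '[[0,0,0],[0,0,0],[0,0,0]]'

```text
clock: 28.6
position: [533.1, 160.8, 341.2]
ee_rot: [0.069, 0.982, -0.008, 0.178]
contact_force: [-5.3, 7.3, 4.5]
gripper_width: 13.2
grasp_force: 59.6
```

Emit:
move_arm --fingers '[0,0,0]' --travel '[[0.2,0,0.5],[0.35,0,0.9],[0.35,0,0.9]]' --dr '[[0,0,0],[0,0,0],[0,0,0]]'

```text
clock: 28.9
position: [533.1, 160.8, 340.2]
ee_rot: [0.069, 0.982, -0.009, 0.178]
contact_force: [-6.7, 7.3, 4.1]
gripper_width: 13.2
grasp_force: 59.6
```

Emit:
move_arm --fingers '[0,0,0]' --travel '[[0.2,0,0.5],[0.35,0,0.9],[0.35,0,0.9]]' --dr '[[0,0,0],[0,0,0],[0,0,0]]'

```text
clock: 29.2
position: [533.1, 160.8, 339.3]
ee_rot: [0.069, 0.982, -0.009, 0.178]
contact_force: [-4.8, 7.9, 4.3]
gripper_width: 13.4
grasp_force: 59.6
```

Emit:
move_arm --fingers '[0,0,0]' --travel '[[0.2,0,0.5],[0.35,0,0.9],[0.35,0,0.9]]' --dr '[[0,0,0],[0,0,0],[0,0,0]]'

```text
clock: 29.5
position: [533.1, 160.8, 338.5]
ee_rot: [0.069, 0.982, -0.009, 0.178]
contact_force: [-6.2, 7.3, 5.0]
gripper_width: 13.2
grasp_force: 59.7
```

Emit:
move_arm --fingers '[0,0,0]' --travel '[[0.2,0,0.5],[0.35,0,0.9],[0.35,0,0.9]]' --dr '[[0,0,0],[0,0,0],[0,0,0]]'

```text
clock: 29.8
position: [533.0, 160.8, 338.4]
ee_rot: [0.069, 0.981, -0.009, 0.179]
contact_force: [-9.1, 7.4, 10.2]
gripper_width: 13.4
grasp_force: 60.3
```

Emit:
move_arm --fingers '[0,0,0]' --travel '[[0.2,0,0.5],[0.35,0,0.9],[0.35,0,0.9]]' --dr '[[0,0,0],[0,0,0],[0,0,0]]'

```text
clock: 30.1
position: [532.8, 160.8, 338.4]
ee_rot: [0.069, 0.981, -0.008, 0.179]
contact_force: [-12.9, 8.1, 14.4]
gripper_width: 13.3
grasp_force: 61.0
```

Emit:
move_arm --fingers '[60,60,60,60,60]' --travel '[[0,0,0],[0,0,0],[0,0,0],[0,0,0],[0,0,0]]' --dr '[[0,0,0],[0,0,0],[0,0,0],[0,0,0],[0,0,0]]'

```text
clock: 30.6
position: [533.0, 158.3, 333.8]
ee_rot: [0.072, 0.982, -0.011, 0.175]
contact_force: [0.5, -0.4, -0.4]
gripper_width: 60.1
grasp_force: 0.0
```

Emit:
move_arm --fingers '[60,60,60,60,60,60,60,60,60,60]' --travel '[[0,0,-10],[0,0,-30],[0,0,-55],[0,0,-80],[0,0,-110],[0,-40,-130],[0,-90,-140],[0,-140,-140],[0,-190,-140],[0,-240,-140]]' --dr '[[0,0,0],[0,0,0],[0,0,0],[0,0,0],[0,0,0],[0,0,0],[0,0,0],[0,0,0],[0,0,0],[0,0,0]]'

```text
clock: 31.6
position: [449.0, -73.1, 465.6]
ee_rot: [0.071, 0.982, -0.01, 0.176]
contact_force: [1.4, -0.6, 0.1]
gripper_width: 59.7
grasp_force: 0.0
```

Emit:
move_arm --fingers '[60,60,60,60,60]' --travel '[[0,-20,0],[0,-40,0],[0,-60,0],[0,-60,0],[0,-60,0]]' --dr '[[0,0,0],[0,0,0],[0,0,0],[0,0,0],[0,0,0]]'

```text
clock: 32.1
position: [441.5, -131.0, 464.7]
ee_rot: [0.072, 0.982, -0.011, 0.176]
contact_force: [-0.1, -0.4, -0.2]
gripper_width: 60.2
grasp_force: 0.0
```

```bash
python3 blk.py
python3 - <<'E'
from ik import *
# sash height: its top strip must triangulate to z = 40+58+185 = 283
for n in("scene","top"):
    g=cv2.cvtColor(np.load(n+"_l.npy"),cv2.COLOR_RGB2GRAY).astype(np.float32);u=np.arange(-14,14.5,.5)
    for z in(279,283,287):
        o=[]
        for v in np.arange(-110,111,20):
            pts=np.array([proj(n,hood(a,v,z)) for a in u],np.float32);pr=cv2.remap(g,pts[:,0].reshape(1,-1),pts[:,1].reshape(1,-1),1)[0];w=np.clip(pr-(pr.min()+pr.max())/2,0,None);o.append((w*u).sum()/w.sum())
        print(n,z,round(np.median(o),2))
E
```

```text
t 32.1 grasp [ 494.7 -138.2  319.3] F [-0.1 -0.4 -0.2] w 60.2 gf 0.0
hood x,v,z of grasp -94.3777125763557 -216.42706658759926 319.33170087600035
scene 55.5 [[-9.4, 21.4], [-8.5, -19.3], [-23.1, -19.3], [-23.9, 21.3]]
top 40.0 [[-27.1, 17.2], [-11.7, 17.3], [-12.0, -22.6], [-27.4, -22.6]]
scene 279 2.27
scene 283 0.82
scene 287 -0.64
top 279 4.11Traceback (most recent call last):
  File "<stdin>", line 8, in <module>
  File "h.py", line 11, in proj
    m=arm.camera_model(n);K=m["intrinsics"];P=m["pose"]
ValueError: time passes only in moves, steps and waits
```

The scene camera puts the sash at about 0.059 m, the block hasn't moved, and the arm is clear, so I'm handing in.

```bash
python3 -c "
from bench import arm
print(arm.job_done())"
```

```text
the job is handed in; nothing more can be done
None
```

I handed the job in at about 32 s, and no verdict came back. By my measurements, the slotted block stands upright under the middle of the sash, the sash rests in its slot at about 0.059 m (I pressed it down with an estimated 10 N), and the arm is clear. I never moved the arm near the other objects, but I didn't re-measure their positions at the end.

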